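# Clamp a queen cage in the drilling jig

## Task

The bare yellow queen cage (the one without a white label, lying on the bench) is next to have its feed hole drilled. See how the jig's toggle clamp stands - it may be shut, ajar or open - and swing it open out of the way if it is not; lay the cage flat, air holes up, in the jig's nest between the stops without dropping it from a height, then swing the clamp fully shut so that its rubber foot holds the cage down, and let go. Leave the labelled cages, the glue bottle and the honey jar where they are.

Things in the scene. Friction and masses are not known exactly. Their poses are not given: they have to be found in the camera images.
- jig: blue base plate of the clamp jig, fixed to the bench, 210 x 110 x 18 mm, z up, origin on the bench. It runs from x = -120 to +90 mm and y +-55 mm. On top: the nest (centre x = -60 mm) and the clamp's pivot (x = +40 mm) between two steel cheeks that reach 76 mm above the bench (x 22 to 62 mm, y within 17 mm).
- nest (a point): centre of the nest, on the plate's top (18 mm up), axes as the jig's; a cage in place has its origin here. Black rectangle 88 (x) x 42 mm (y) within aluminium stops 8 mm tall and thick: one 24 mm wide mid each end; on each long side two, 12 mm long, centred at x +-30 mm, so the middle 48 mm is free for fingers. A cage along x has 4 mm of play to each stop.
- pivot (a point): the clamp's hinge axis, along the jig's y: at jig x = +40 mm, y = 0, 62 mm above the bench. The clamp is one stiff L: a level steel hold-down arm (16 mm wide, 12 mm thick, 114 mm from pivot to end) and a handle at right angles to it. Shut, the arm lies towards jig -x over the nest and the handle stands straight up.
- clamp (a joint): clamp angle, rad: 0 shut to 1.75 fully open (hard stops); starts anywhere between. Opening swings the handle's top towards jig +x and down while the arm rises (1.57: arm upright, handle level). A firm hinge keeps it where it is left: 0.55 N m, about 5 N at the handle, 9 N to shut it on a cage. Above 1.4 the nest is free from above.
- handle (a point): middle of the red plastic grip on the clamp's handle, 110 mm from the pivot: at angle q it lies 110 sin(q) mm towards jig +x from the pivot and 110 cos(q) mm above it. The grip is 16 mm wide along the jig's y, 18 mm across, and reaches from 70 to 142 mm from the pivot.
- foot: black rubber foot, 20 mm across, on a spring spindle under the arm, 100 mm from the pivot. Origin in the arm's middle line; the sole is 28 mm below it. Shut on a cage, it is pushed in 4 mm and presses with about 4 N; shut over the empty nest, its sole hangs 16 mm above the nest floor.
- cage: the bare queen cage: a closed yellow plastic box 80 (x) x 34 (y) x 20 mm (z), about 30 g, no label, two rows of small dark air holes on top; origin at the centre of its underside. Lies loose on the bench. Either end may point either way in the nest.
- labelled_a: another queen cage of the same size, with a white paper label on top; leave it. Origin at the centre of its underside.
- labelled_b: a second labelled queen cage, same size; leave it.
- glue: white glue bottle standing, 44 mm across, 110 mm tall, red cap; origin under its centre.
- honey: amber honey jar standing, 68 mm across, 85 mm tall; origin under its centre.
Mind the look-alikes: they are no part of the job. Leave any green look-alike of the cage alone. There is more than one size of the jig; the one meant has the size given above.

How it is judged:
On the way:
1. the cage lies in the nest, let go, with the clamp still open (over 0.8 rad) (horizontal distance between cage and nest below 0.009 m and z of cage in the frame of nest between -0.004 and 0.004 m and angle between the x axis of cage and the x axis of jig, either way round below 0.25 rad and angle between cage's own z axis and vertical below 0.1 rad and value of joint clamp above 0.8 rad and contact force between the fingers and cage below 0.1 N), for 0.2 s.
At the end, for the whole second after the job is handed in: The bare cage lies flat and top up in the nest (within 9 mm of its centre sideways and 4 mm in height, along the jig within 0.25 rad, tilt under 0.1 rad), the clamp is shut (under 0.05 rad) with its foot pressing on the cage with more than 1.5 N, all at rest (horizontal distance between cage and nest below 0.009 m and z of cage in the frame of nest between -0.004 and 0.004 m and angle between the x axis of cage and the x axis of jig, either way round below 0.25 rad and angle between cage's own z axis and vertical below 0.1 rad and value of joint clamp below 0.05 rad and contact force between foot and cage above 1.5 N and linear speed of cage below 0.02 m/s and velocity of joint clamp below 0.05 rad/s); the robot touches nothing.
It fails at once if the first labelled cage is pushed more than 40 mm from its place (distance of labelled_a from where it was at the start of the episode above 0.04 m).
It fails at once if the second labelled cage is pushed more than 40 mm from its place (distance of labelled_b from where it was at the start of the episode above 0.04 m).
It fails at once if the glue bottle is pushed more than 40 mm from its place (distance of glue from where it was at the start of the episode above 0.04 m).
It fails at once if the honey jar is pushed more than 40 mm from its place (distance of honey from where it was at the start of the episode above 0.04 m).
It fails at once if the bare cage is thrown or dropped from a height (faster than 0.7 m/s with no finger on it) (linear speed of cage above 0.7 m/s and contact force between the fingers and cage below 0.1 N).
It also fails if it takes over 72 s, if anything falls off the work surface, if the arm or the gripper's body presses on something with over 40 N, if the wrist force passes 120 N, or if a joint passes its speed limit or range.

## Robot

A 7-joint arm with a two-finger parallel gripper is mounted at the origin on the work surface. World frame = base frame: x ahead of the robot, y to its left, z up, the work surface at z = 0. Lengths are in m, angles in rad, forces in N, time in s.
With the tool pointing down it reaches from about 0.425 to 0.925 m from the base axis. Payload 6.8 kg.
Tool frame: the origin (TCP) lies midway between the tips of the shut fingers; the grasp point (between the pads) lies 19 mm behind it; z points along the fingers, y is the line along which they close (so a half turn about z gives the same grasp; the last joint's range is limited). The gripper opens to 85 mm and grips with 20 to 120 N. Pads are 22 mm wide; open, the fingers measure 114 mm over their backs; the gripper's body (76 mm by 85 mm) begins 54 mm behind the grasp point. The pads swing forward as they close: fully open they stand 13 mm farther back than shut.
Start: joints at [-1.333, 0.477, 0.022, 1.555, -0.011, 1.109, -0.083], TCP at [0.229, 0.635, 0.231] pointing down, gripper open.
Joint ranges: [-2.96, 2.96], [-0.34, 2.1], [-1.41, 1.46], [0.24, 2.44], [-1.37, 4.51], [0.17, 1.92], [-2.96, 2.96]. Speed limits (rad/s): [2.39, 2.39, 3.14, 3.14, 3.14, 3.14, 3.14].

## Interface

Orientations are given as a rotation vector (axis times angle).
In Python, from bench import r gives the robot as it stands. The module is installed in compiled form; this text tells all that it offers.
- The arm moves only by the tool apply_moves, never from a script. Its argument "rows" is a list of rows, each a list of 6 numbers: the shift along the tool's x, y, z scaled (see below), then the turn, a rotation vector about the tool's x, y, z scaled (see below). A call has 1 to 5 rows; each row is the pose to reach, as a shift and turn from the pose commanded when the call began, along the tool's axes at that moment; what a row does not reach only later rows make up. The controller multiplies each number of a shift by 0.25 m and each number of a turn by 90 degrees. A row lasts 1/8 s, in which the tool goes at most 62.5 mm and 10.7 degrees, less where a joint would pass 70% of its speed; a pose out of reach is approached as far as the arm can. A call with a number of a shift or a turn outside -1 to 1 is refused whole. A call with a gripper value outside its range is refused whole. "claw" is the opening, from 0 (shut) to 1 (fully open), set as the call begins (left out, the last holds). The fingers move at their own pace and stop on an object; "newtons" is the grip in N (left out, the last holds). Time passes only in rows, so rows that repeat a pose let the fingers close. It gives the time, the measured TCP pose, the force, the opening and the grip force at its end, in the units of the state.
- r.get_obs(): the state, without advancing time (a new reading comes with each control period).
- r.grab_frame(name): name is "scene" or "top"; returns a dict with "pixels" (400x640x3 uint8, red, green, blue), "intrinsics" (3x3 intrinsics, pixels), "eye" and "attitude" of the camera in the world. Camera axes: x right, y up, looking along -z (the intrinsics and any distortion apply to the point x, -y, -z); pixel columns grow to the right and rows downward; lengths in m; the calibration is good to about 2 mm. A picture is of the moment at which its call begins. There is no depth.
- r.hand_in(): hands the job in; it is judged then, once.
Trained networks look in a picture, given as the dict that the camera call returned (one of the last four; its "shot" number tells which), for a name from the list of things; names that differ only in an ending like _2 or _b are one class to them, and where a whole thing is asked for, a point or a joint stands for the part that bears it (a point fixed in the world has none). Each returns a list of dicts, best first, with "conf" (0 to 1); they miss things now and then, are a little off and sometimes report something else, mostly with a low value. They report only what shows in the picture. A call takes as long as a camera call. They do not tell look-alikes from the thing itself.
- r.search_frame(picture, thing): "rect" ([left, top, width, height] in pixels, round what is visible of it).
- r.outline_of(picture, thing): "pixels" (400x640 bool, what is visible of it) and "rect" ([left, top, width, height] in pixels, round what is visible of it).
- r.landmark_of(picture, thing): "point" ([column, row] in pixels: a listed point, or the origin of a listed thing).
The state is a dict: "clock": time; "joints": joint angles; "qvel": joint speeds; "tau": joint torques, N m; "tcp_pos": TCP position; "orientation": TCP orientation; "contact_force": force on the tool from outside, world axes, zero at the start; "moment": the same for the moment, N m; "grip_width": finger opening in m; "gripper_force": force on a finger pad.
Only numpy, scipy, OpenCV 4.12 (cv2) and the standard library are available. Lean on these libraries where they do the work, as an engineer would, in place of code of your own. Each camera call takes 0.05 s, during which the arm holds its last target. There are 200 camera calls.

## Working session

There is one attempt and no reset: what is moved stays moved. The work goes in short steps, Python scripts to look and compute and a tool call to move; the robot and the scene stay as the last step left them, time stands still between calls to the robot, and variables do not carry over. Pictures are saved under pics/ and viewed, at most 10 in all, crops included, and the job is handed in when it is done.

Besides the shell and the picture viewer there is one more tool, called as name(argument=value, ...) on one line, values as JSON. apply_moves: Moves the arm, as the interface text tells. Its arguments: {"type":"object","properties":{"rows":{"type":"array","items":{"type":"array","items":{"type":"number"}}},"claw":{"type":"number"},"newtons":{"type":"number"}},"required":["rows"]}

```bash
mkdir -p pics
python3 - <<'E'
from bench import r
import cv2,numpy as np
o=r.get_obs(); print({k:np.round(v,3).tolist() for k,v in o.items()})
for n in("scene","top"):
    f=r.grab_frame(n); cv2.imwrite(f"pics/{n}0.png",f["pixels"][:,:,::-1])
    print(n,f["intrinsics"],f["eye"],f["attitude"],[k for k in f])
    for t in("jig","nest","pivot","handle","foot","cage","labelled_a","glue","honey"):
        print(t,[(np.round(d["point"]).tolist(),round(d["conf"],2)) for d in r.landmark_of(f,t)])
E
```

```text
{'clock': 0.0, 'joints': [-1.333, 0.478, 0.022, 1.556, -0.011, 1.109, -0.083], 'qvel': [0.001, -0.001, -0.0, 0.002, -0.001, 0.0, 0.002], 'tau': [-0.0, -59.647, 1.608, -28.119, 0.012, 0.01, -0.0], 'tcp_pos': [0.229, 0.634, 0.23], 'orientation': [-0.54, -3.095, 0.003], 'contact_force': [0.038, 0.04, 0.378], 'moment': [-0.034, -0.07, -0.021], 'gripper_force': 0.0, 'grip_width': 0.085}
scene [[478.4832914    0.         321.06754461]
 [  0.         478.4832914  202.67544602]
 [  0.           0.           1.        ]] [1.20712102 1.16314245 0.98904936] [0.32967884 1.25034108 2.320039  ] ['pixels', 'intrinsics', 'eye', 'attitude', 'shot']
jig [([323.0, 240.0], 0.82), ([366.0, 217.0], 0.7)]
nest [([314.0, 227.0], 0.96), ([358.0, 211.0], 0.68)]
pivot [([330.0, 228.0], 0.84), ([371.0, 211.0], 0.79)]
handle [([356.0, 246.0], 0.97), ([411.0, 317.0], 0.73), ([371.0, 197.0], 0.57)]
foot [([331.0, 205.0], 0.39)]
cage [([292.0, 212.0], 0.74), ([285.0, 198.0], 0.58)]
labelled_a [([259.0, 223.0], 0.6), ([325.0, 180.0], 0.43)]
glue [([247.0, 178.0], 0.57)]
honey [([412.0, 314.0], 0.62)]
top [[418.56639016   0.         318.55318818]
 [  0.         418.56639016 202.56836823]
 [  0.           0.           1.        ]] [0.44750088 0.02614755 1.25051773] [ 0.03548378 -0.04589674 -1.57443841] ['pixels', 'intrinsics', 'eye', 'attitude', 'shot']
jig [([308.0, 252.0], 0.64), ([302.0, 185.0], 0.61), ([405.0, 260.0], 0.53)]
nest [([322.0, 186.0], 0.84), ([319.0, 244.0], 0.73)]
pivot [([286.0, 188.0], 0.74), ([298.0, 253.0], 0.64)]
handle [([296.0, 256.0], 0.6)]
foot []
cage [([404.0, 196.0], 0.88), ([368.0, 178.0], 0.81)]
labelled_a [([403.0, 260.0], 0.87), ([365.0, 138.0], 0.7)]
glue [([476.0, 172.0], 0.84), ([368.0, 137.0], 0.67)]
honey [([164.0, 197.0], 0.58)]
```

View images.

Run:
```python
import cv2
a=cv2.imread("pics/scene0.png")[130:350,200:490]; cv2.imwrite("pics/scene0c.png",cv2.resize(a,None,fx=2.7,fy=2.7,interpolation=cv2.INTER_CUBIC))
a=cv2.imread("pics/top0.png")[100:300,240:500]; cv2.imwrite("pics/top0c.png",cv2.resize(a,None,fx=3,fy=3,interpolation=cv2.INTER_CUBIC))
```

```text
(no output)
```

View pics/scene0c.png

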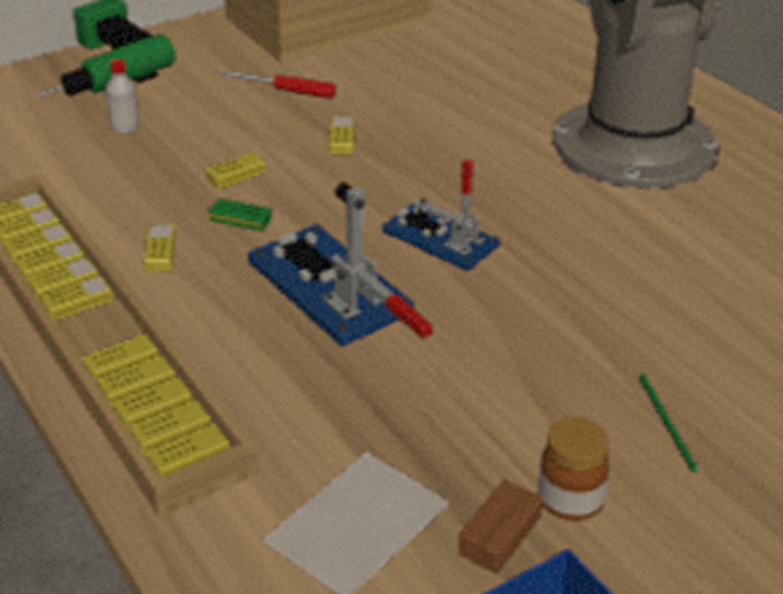

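View pics/top0c.png

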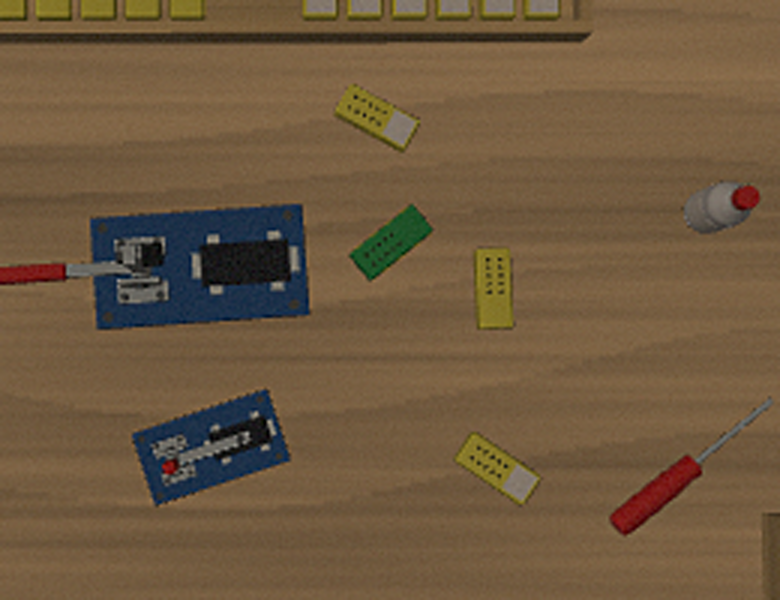

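View pics/top0.png

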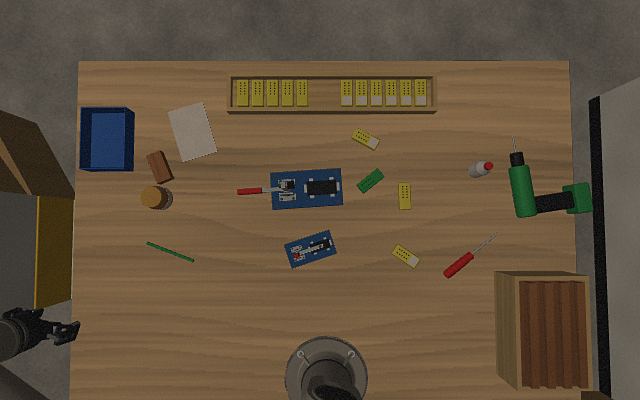

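```bash
cat > h.py <<'E'
from bench import r
import cv2,numpy as np
from scipy.spatial.transform import Rotation as R
from scipy.optimize import minimize,minimize_scalar
def proj(f,P):
    p=R.from_rotvec(f["attitude"]).inv().apply(np.atleast_2d(P)-f["eye"])*[1,-1,-1]
    q=p@f["intrinsics"].T
    return q[:,:2]/q[:,2:]
def unproj(f,uv,z):
    d=np.linalg.solve(f["intrinsics"],[uv[0],uv[1],1])*[1,-1,-1]
    d=R.from_rotvec(f["attitude"]).apply(d); return f["eye"]+d*(z-f["eye"][2])/d[2]
def mask(f,col,near=None):
    H=cv2.cvtColor(cv2.GaussianBlur(f["pixels"],(3,3),0),cv2.COLOR_RGB2HSV)
    lo,hi={"yellow":((23,110,60),(35,255,255)),"blue":((100,120,30),(125,255,255)),"red":((170,150,60),(180,255,255))}[col]
    m=cv2.inRange(H,lo,hi)
    if col=="red": m|=cv2.inRange(H,(0,150,60),(6,255,255))
    m=cv2.morphologyEx(m,cv2.MORPH_CLOSE,np.ones((5,5)))
    n,l,s,c=cv2.connectedComponentsWithStats(m)
    ok=[i for i in range(1,n) if s[i,4]>40]
    i=min(ok,key=lambda i:np.hypot(*(c[i]-near)))
    return (l==i).astype(np.uint8),s[i],c[i]
def fitbox(fs,ms,x0,dims,z0=0):
    (xa,xb),(ya,yb),h=dims
    C=np.array([[x,y,z] for x in(xa,xb) for y in(ya,yb) for z in(0,h)])
    hs=[cv2.resize(cv2.fillPoly(np.zeros((400,640),np.uint8),[cv2.convexHull(np.argwhere(m)[:,::-1].astype(np.int32))],1),None,fx=4,fy=4,interpolation=cv2.INTER_LINEAR) for m in ms]
    def cost(p):
        W=R.from_euler("z",p[2]).apply(C)+[p[0],p[1],z0]; e=0
        for f,m in zip(fs,hs):
            q=(proj(f,W)+.5)*4-.5
            i=cv2.fillPoly(np.zeros(m.shape,np.uint8),[cv2.convexHull(np.round(q*16).astype(np.int32))],1,shift=4)
            e+=(i^m).sum()/m.sum()
        return e
    b=minimize(cost,x0,method="Nelder-Mead",options=dict(initial_simplex=np.array([x0]+[np.array(x0)+d for d in np.diag([.01,.01,.15])]),xatol=1e-4,fatol=1e-4))
    return b.x,b.fun
CAGE=((-.04,.04),(-.017,.017),.02); JIG=((-.12,.09),(-.055,.055),.018)
def clampangle(fs,jig,nears):
    Rj=R.from_euler("z",jig[2]); out=[]
    for f,n in zip(fs,nears):
        m,s,c=mask(f,"red",n)
        def e(q): 
            s_=np.linspace(.07,.142,9)[:,None]
            P=Rj.apply([.04,0,.062]+s_*np.array([np.sin(q),0,np.cos(q)]))+[jig[0],jig[1],0]
            return np.hypot(*(proj(f,P).mean(0)-c))
        q=np.linspace(-.1,1.85,400); E=[e(a) for a in q]; out.append((round(q[np.argmin(E)],3),round(min(E),2)))
    return out
E
python3 - <<'E'
from h import *
t=r.grab_frame("top"); s=r.grab_frame("scene")
for n,fs,near in(("top",[t],[(404,196)]),("scene",[s],[(288,193)])):
    ms=[mask(f,"yellow",p)[0] for f,p in zip(fs,near)]
    g=unproj(fs[0],near[0],.01)
    print(n,ms[0].sum(),g,fitbox(fs,ms,[g[0],g[1],0.05],CAGE))
for n,f,p in(("top",t,(307,188)),("scene",s,(322,238))):
    m,st,c=mask(f,"blue",p); g=unproj(f,p,.018); print(n,st,c,g)
    j,e=fitbox([f],[m],[g[0],g[1],1.52],JIG); print("jig",j,e)
    if n=="top": J=j
print(clampangle([t,s],J,[(250,191),(352,247)]))
a=t["pixels"][160:230,360:440,::-1]; cv2.imwrite("pics/cagecrop.png",cv2.resize(a,None,fx=7,fy=7,interpolation=cv2.INTER_CUBIC))
E
```

```text
top 313 [ 0.53035741 -0.23642646  0.01      ] (array([ 0.53055561, -0.23624407,  0.02020708]), np.float64(0.10947490796357295))
scene 175 [ 0.52895309 -0.23041093  0.01      ] (array([ 0.53184676, -0.23476949,  0.0108217 ]), np.float64(0.1194675540765391))
top [ 271  169   71   40 1484] [306.32277628 188.73247978] [0.55457912 0.05178623 0.018     ]
jig [0.55278468 0.06940915 1.62373628] 0.058794441972012064
scene [293 221  53  36 533] [318.06378987 240.23452158] [0.56956885 0.08692714 0.018     ]
jig [0.55966655 0.06859597 1.53567942] 0.9546009275079327
[(np.float64(1.576), np.float64(0.74)), (np.float64(1.601), np.float64(0.82))]
```

View pics/cagecrop.png

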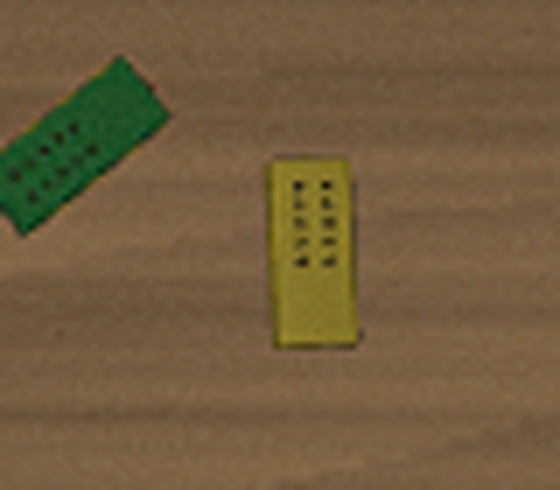

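The scene crop shows the big jig at top-view px (307,188). Its clamp is already open, with the arm upright and the handle level, at about 1.58 rad.

These could be taken for the cage, by top-view px:
- bare yellow cage (404,196)
- green look-alike (370,180)
- labelled cages (366,138) and (405,256)
- cages in the tray (row 92)

The close crop shows the one at (404,196) is yellow, has no label and has its air holes up, so I choose that one. The small jig at (310,248) is the wrong size.

```bash
cat >> h.py <<'E'
def tool(ang,tilt=0):  # pointing down, tool y at world angle ang (deg)
    a=np.radians(ang); y=np.array([np.cos(a),np.sin(a),0]); z=np.array([0,0,-1.]); 
    return R.from_matrix(np.c_[np.cross(y,z),y,z])
def plan(wps,start=None):
    """wps: (x,y,z,ang); prints per-call final row numbers, in units"""
    if start is None:
        o=r.get_obs(); p,q=np.array(o["tcp_pos"]),R.from_rotvec(o["orientation"])
    else: p,q=np.array(start[:3]),tool(start[3])
    for w in wps:
        t=tool(w[3]); d=q.inv().apply(np.array(w[:3])-p)/.25; v=(q.inv()*t).as_rotvec()/(np.pi/2)
        print(w,"->",np.round(d,3).tolist(),np.round(v,3).tolist(), "rows>=",round(max(np.linalg.norm(d)*4,np.linalg.norm(v)*90/10.7),1))
        p,q=np.array(w[:3]),t
E
python3 - <<'E'
from h import *
t=r.grab_frame("top")
J=np.array([.5528,.0694,1.6237]); Rj=R.from_euler("z",J[2])
g=cv2.cvtColor(t["pixels"],cv2.COLOR_RGB2HSV)[:,:,2][172:202,300:346]; b=(g<45).astype(np.uint8)
n,l,s,c=cv2.connectedComponentsWithStats(b); i=1+np.argmax(s[1:,4]); uv=c[i]+[300,172]
print("nest black",s[i],uv,unproj(t,uv,.018), cv2.minAreaRect(np.argwhere(l==i)[:,::-1].astype(np.float32)))
N=Rj.apply([-.06,0,.018])+[J[0],J[1],0]; print("nest from jig",N,proj(t,N))
plan([(.36,.46,.26,91),(.5,.30,.26,91),(.58,.07,.26,91),(.55,-.13,.20,91),(.531,-.236,.10,91)])
E
```

```text
nest black [  6   8  31  16 414] [321.14009662 187.24879227] [0.55665361 0.01001206 0.018     ] ((21.10517120361328, 15.287931442260742), (14.09328556060791, 29.654621124267578), 86.633544921875)
nest from jig [0.55597274 0.00948394 0.018     ] [[321.31988969 187.47786813]]
(0.36, 0.46, 0.26, 91) -> [-0.731, -0.481, -0.115] [0.0, -0.0, -0.231] rows>= 3.5
(0.5, 0.3, 0.26, 91) -> [-0.549, -0.65, 0.0] [0.0, 0.0, 0.0] rows>= 3.4
(0.58, 0.07, 0.26, 91) -> [-0.304, -0.925, 0.0] [0.0, 0.0, 0.0] rows>= 3.9
(0.55, -0.13, 0.2, 91) -> [0.134, -0.798, 0.24] [0.0, 0.0, 0.0] rows>= 3.4
(0.531, -0.236, 0.1, 91) -> [0.083, -0.423, 0.4] [0.0, 0.0, 0.0] rows>= 2.4
```

apply_moves(rows=[[-0.731, -0.481, -0.115, 0, 0, -0.231], [-0.731, -0.481, -0.115, 0, 0, -0.231], [-0.731, -0.481, -0.115, 0, 0, -0.231], [-0.731, -0.481, -0.115, 0, 0, -0.231]], claw=1)

```text
clock: 1.65
tcp_pos: [0.3629, 0.4566, 0.2608]
orientation: [-0.02, 3.14, -0.0]
contact_force: [0.1, -0.3, 0.2]
grip_width: 0.0855
gripper_force: 0.0
```

apply_moves(rows=[[-0.55, -0.65, 0, 0, 0, 0], [-0.55, -0.65, 0, 0, 0, 0], [-0.55, -0.65, 0, 0, 0, 0], [-0.55, -0.65, 0, 0, 0, 0]])

```text
clock: 2.15
tcp_pos: [0.5031, 0.2955, 0.2604]
orientation: [-0.017, 3.14, -0.002]
contact_force: [0.0, 0.6, 0.7]
grip_width: 0.0858
gripper_force: 0.0
```

apply_moves(rows=[[-0.3, -0.925, 0, 0, 0, 0], [-0.3, -0.925, 0, 0, 0, 0], [-0.3, -0.925, 0, 0, 0, 0], [-0.3, -0.925, 0, 0, 0, 0], [-0.3, -0.925, 0, 0, 0, 0]])

```text
clock: 2.78
tcp_pos: [0.5803, 0.0636, 0.2604]
orientation: [-0.012, 3.14, -0.004]
contact_force: [-0.4, 0.7, -0.4]
grip_width: 0.0855
gripper_force: 0.0
```

apply_moves(rows=[[0.135, -0.8, 0.24, 0, 0, 0], [0.135, -0.8, 0.24, 0, 0, 0], [0.135, -0.8, 0.24, 0, 0, 0], [0.135, -0.8, 0.24, 0, 0, 0]])

```text
clock: 3.28
tcp_pos: [0.5472, -0.1338, 0.1992]
orientation: [0.02, -3.14, 0.001]
contact_force: [1.0, 1.0, -0.3]
grip_width: 0.0857
gripper_force: 0.0
```

apply_moves(rows=[[0.083, -0.423, 0.4, 0, 0, 0], [0.083, -0.423, 0.4, 0, 0, 0], [0.083, -0.423, 0.4, 0, 0, 0], [0.083, -0.423, 0.4, 0, 0, 0]])

```text
clock: 3.78
tcp_pos: [0.5294, -0.2366, 0.0993]
orientation: [0.025, -3.14, -0.001]
contact_force: [0.1, 0.3, 0.2]
grip_width: 0.0854
gripper_force: 0.0
```

Run:
```python
from h import *
o=r.get_obs(); print(o["clock"],o["tcp_pos"],o["orientation"],o["joints"],o["contact_force"])
plan([(.531,-.2355,.04,91),(.531,-.2355,.003,91)])
```

```text
3.775 [ 0.52942441 -0.23658983  0.0993217 ] [ 2.48556515e-02 -3.13981937e+00 -1.18521456e-03] [ 0.09766683  0.49312464  0.27999022  1.9127391  -0.19060946  0.76308201
  2.07116015] [0.12578652 0.31195151 0.16130607]
(0.531, -0.2355, 0.04, 91) -> [-0.007, 0.004, 0.237] [0.0, -0.001, -0.001] rows>= 0.9
(0.531, -0.2355, 0.003, 91) -> [0.0, 0.0, 0.148] [0.0, 0.0, 0.0] rows>= 0.6
```

apply_moves(rows=[[-0.007, 0.004, 0.2, 0, 0, 0], [-0.007, 0.004, 0.36, 0, 0, 0], [-0.007, 0.004, 0.38, 0, 0, 0], [-0.007, 0.004, 0.38, 0, 0, 0]])

```text
clock: 4.28
tcp_pos: [0.5333, -0.2348, 0.0066]
orientation: [-0.029, 3.139, 0.0]
contact_force: [0.1, 0.6, 0.3]
grip_width: 0.0856
gripper_force: 0.0
```

apply_moves(rows=[[0, 0, 0, 0, 0, 0], [0, 0, 0, 0, 0, 0], [0, 0, 0, 0, 0, 0], [0, 0, 0, 0, 0, 0], [0, 0, 0, 0, 0, 0]], claw=0.25, newtons=25)

```text
clock: 4.9
tcp_pos: [0.5322, -0.2359, 0.0059]
orientation: [-0.027, 3.14, -0.0]
contact_force: [-1.0, 0.0, 6.9]
grip_width: 0.0335
gripper_force: 25.8
```

apply_moves(rows=[[0, 0, -0.1, 0, 0, 0], [0, 0, -0.3, 0, 0, 0], [0, 0, -0.4, 0, 0, 0], [0, 0, -0.4, 0, 0, 0], [0, 0, -0.4, 0, 0, 0]])

```text
clock: 5.52
tcp_pos: [0.5309, -0.2353, 0.1042]
orientation: [0.027, -3.14, -0.001]
contact_force: [-0.2, -0.2, -1.2]
grip_width: 0.0335
gripper_force: 25.0
```

Run:
```python
from h import *
o=r.get_obs(); print(o["clock"],o["tcp_pos"],o["orientation"],o["joints"],o["contact_force"],o["gripper_force"],o["grip_width"])
s=r.grab_frame("scene"); t=r.grab_frame("top")
im=[]
for f in(s,t):
    u=proj(f,o["tcp_pos"])[0].astype(int); a=f["pixels"][u[1]-45:u[1]+35,u[0]-50:u[0]+50,::-1]; im.append(cv2.resize(a,(400,320),interpolation=cv2.INTER_CUBIC))
cv2.imwrite("pics/lift.png",np.hstack(im))
J=[.5528,.0694,1.6237]
# nest at (.556,.0097), jig yaw 93.0deg -> tool y 3.0
plan([(.55,-.15,.13,50),(.556,-.05,.11,3),(.556,.0097,.11,3)])
```

```text
5.525 [ 0.53093758 -0.23534038  0.10422602] [ 2.68299821e-02 -3.14025076e+00 -9.05271511e-04] [ 0.08911961  0.4876429   0.28737031  1.90854786 -0.19149253  0.77311012
  2.07046314] [-0.24160324 -0.22976694 -1.24850972] 25.017423033714294 0.033470354658556196
(0.55, -0.15, 0.13, 50) -> [-0.083, 0.34, -0.105] [-0.0, -0.002, 0.455] rows>= 3.8
(0.556, -0.05, 0.11, 3) -> [0.239, 0.322, 0.08] [0.0, 0.0, 0.522] rows>= 4.4
(0.556, 0.0097, 0.11, 3) -> [0.238, 0.012, 0.0] [0.0, 0.0, 0.0] rows>= 1.0
```

View pics/lift.png

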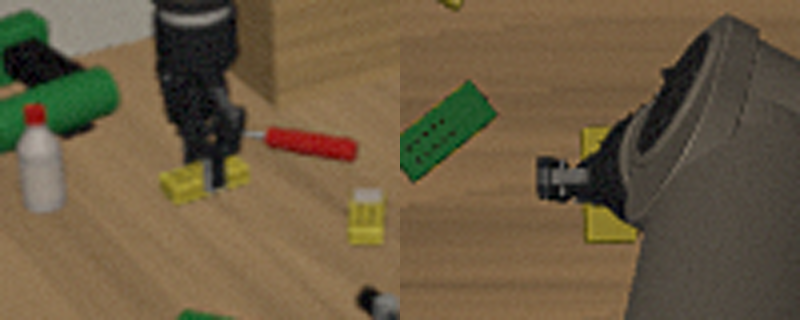

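The left crop shows the cage level and held mid-length between the fingers (crop px 205,180). The neighbours have not moved. Next I carry it to the nest.

apply_moves(rows=[[-0.04, 0.1, -0.1, 0, 0, 0.115], [-0.083, 0.2, -0.105, 0, 0, 0.23], [-0.083, 0.3, -0.105, 0, 0, 0.345], [-0.083, 0.34, -0.105, 0, 0, 0.455], [-0.083, 0.34, -0.105, 0, 0, 0.455]])

```text
clock: 6.25
tcp_pos: [0.5504, -0.1491, 0.1301]
orientation: [-1.068, -2.952, 0.001]
contact_force: [0.4, 0.3, -0.0]
grip_width: 0.0334
gripper_force: 25.1
```

apply_moves(rows=[[0.05, 0.065, 0.02, 0, 0, 0.11], [0.1, 0.13, 0.04, 0, 0, 0.22], [0.15, 0.2, 0.06, 0, 0, 0.33], [0.2, 0.27, 0.08, 0, 0, 0.44], [0.239, 0.322, 0.08, 0, 0, 0.522]])

```text
clock: 6.88
tcp_pos: [0.5564, -0.0503, 0.1104]
orientation: [-2.162, -2.278, 0.002]
contact_force: [0.6, 0.3, -0.9]
grip_width: 0.0333
gripper_force: 25.1
```

Run:
```python
from h import *
o=r.get_obs(); print(o["clock"],o["joints"],o["contact_force"])
plan([(.556,.0097,.10,3),(.556,.0097,.045,3),(.556,.0097,.026,3)])
```

```text
6.875 [-0.52687414  0.51638739  0.66432233  1.97471342 -0.43817866  0.79768396
  0.43993794] [ 0.62423611  0.29459694 -0.91974629]
(0.556, 0.0097, 0.1, 3) -> [0.24, 0.011, 0.041] [-0.001, 0.0, -0.0] rows>= 1.0
(0.556, 0.0097, 0.045, 3) -> [0.0, 0.0, 0.22] [0.0, 0.0, 0.0] rows>= 0.9
(0.556, 0.0097, 0.026, 3) -> [0.0, 0.0, 0.076] [0.0, 0.0, 0.0] rows>= 0.3
```

apply_moves(rows=[[0.12, 0.006, 0.02, 0, 0, 0], [0.237, 0.011, 0.04, 0, 0, 0], [0.237, 0.011, 0.04, 0, 0, 0]])

```text
clock: 7.25
tcp_pos: [0.556, 0.011, 0.1002]
orientation: [-2.152, -2.286, 0.002]
contact_force: [0.6, -0.4, 0.1]
grip_width: 0.0336
gripper_force: 25.1
```

apply_moves(rows=[[0, 0, 0.12, 0, 0, 0], [0, 0, 0.2, 0, 0, 0], [0, 0, 0.22, 0, 0, 0], [0, 0, 0.22, 0, 0, 0]])

```text
clock: 7.75
tcp_pos: [0.5564, 0.0083, 0.0463]
orientation: [2.162, 2.279, -0.001]
contact_force: [0.4, -0.3, -0.2]
grip_width: 0.033
gripper_force: 25.1
```

Run:
```python
from h import *
o=r.get_obs(); print(o["clock"],o["contact_force"],o["tcp_pos"])
s=r.grab_frame("scene"); t=r.grab_frame("top")
im=[]
for f in(s,t):
    u=proj(f,[.556,.03,.04])[0].astype(int); a=f["pixels"][u[1]-45:u[1]+35,u[0]-50:u[0]+50,::-1]; im.append(cv2.resize(a,(400,320),interpolation=cv2.INTER_CUBIC))
cv2.imwrite("pics/over.png",np.hstack(im))
plan([(.556,.009,.035,3),(.556,.009,.024,3)])
```

```text
7.75 [ 0.3750292  -0.25429534 -0.21769043] [0.55644794 0.00826882 0.04625017]
(0.556, 0.009, 0.035, 3) -> [0.002, -0.004, 0.048] [0.001, 0.0, 0.0] rows>= 0.2
(0.556, 0.009, 0.024, 3) -> [0.0, 0.0, 0.044] [0.0, 0.0, 0.0] rows>= 0.2
```

View pics/over.png

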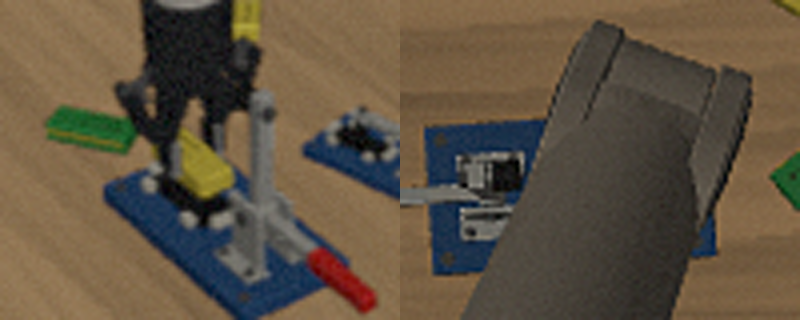

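The crop shows the cage (left crop px 205,165) level above the nest and lined up with the stops. The clamp is clear of the gripper, so I lower it slowly.

apply_moves(rows=[[0.002, -0.002, 0.03, 0, 0, 0], [0.002, -0.002, 0.06, 0, 0, 0], [0.002, -0.002, 0.08, 0, 0, 0], [0.002, -0.002, 0.088, 0, 0, 0], [0.002, -0.002, 0.088, 0, 0, 0]])

```text
clock: 8.48
tcp_pos: [0.5559, 0.0094, 0.0242]
orientation: [-2.162, -2.28, 0.0]
contact_force: [-0.7, -0.4, -0.6]
grip_width: 0.0331
gripper_force: 25.1
```

apply_moves(rows=[[0, 0, 0.004, 0, 0, 0], [0, 0, 0.008, 0, 0, 0], [0, 0, 0.008, 0, 0, 0]])

```text
clock: 8.85
tcp_pos: [0.5561, 0.0095, 0.0239]
orientation: [-2.161, -2.279, -0.002]
contact_force: [-5.6, 0.5, 19.2]
grip_width: 0.0331
gripper_force: 27.3
```

apply_moves(rows=[[0, 0, -0.006, 0, 0, 0], [0, 0, -0.006, 0, 0, 0]])

```text
clock: 9.1
tcp_pos: [0.5561, 0.0096, 0.0239]
orientation: [2.161, 2.28, 0.001]
contact_force: [-2.1, -0.5, 5.7]
grip_width: 0.0334
gripper_force: 25.6
```

apply_moves(rows=[[0, 0, 0, 0, 0, 0], [0, 0, 0, 0, 0, 0], [0, 0, 0, 0, 0, 0], [0, 0, 0, 0, 0, 0]], claw=0.8)

```text
clock: 9.6
tcp_pos: [0.5558, 0.0095, 0.0237]
orientation: [-2.162, -2.28, 0.0]
contact_force: [0.1, 0.1, -0.6]
grip_width: 0.0683
gripper_force: 0.0
```

apply_moves(rows=[[0, 0, -0.1, 0, 0, 0], [0, 0, -0.3, 0, 0, 0], [0, 0, -0.5, 0, 0, 0], [0, 0, -0.6, 0, 0, 0], [0, 0, -0.6, 0, 0, 0]])

```text
clock: 10.22
tcp_pos: [0.5572, 0.0096, 0.1757]
orientation: [2.16, 2.278, 0.006]
contact_force: [0.1, 0.1, -0.2]
grip_width: 0.0681
gripper_force: 0.0
```

apply_moves(rows=[[0.03, -0.25, -0.1, 0, 0, 0], [0.06, -0.5, -0.1, 0, 0, 0], [0.06, -0.5, -0.1, 0, 0, 0]])

```text
clock: 10.6
tcp_pos: [0.4247, 0.0182, 0.1968]
orientation: [-2.156, -2.277, 0.004]
contact_force: [1.0, -0.0, 0.2]
grip_width: 0.0681
gripper_force: 0.0
```

Run:
```python
from h import *
o=r.get_obs(); print(o["clock"],o["tcp_pos"],o["contact_force"],o["joints"])
s=r.grab_frame("scene"); t=r.grab_frame("top")
for n,f in(("s",s),("t",t)):
    u=proj(f,[.556,.009,.038])[0]; m,st,c=mask(f,"yellow",u); print(n,u,st,c)
    print(fitbox([f],[m],[.556,.009,1.62],CAGE,.018))
im=[]
for f in(s,t):
    u=proj(f,[.556,.03,.04])[0].astype(int); a=f["pixels"][u[1]-45:u[1]+35,u[0]-50:u[0]+50,::-1]; im.append(cv2.resize(a,(400,320),interpolation=cv2.INTER_CUBIC))
cv2.imwrite("pics/placed.png",np.hstack(im))
print(clampangle([t,s],[.5528,.0694,1.6237],[(250,191),(352,247)]))
```

```text
10.6 [0.42465803 0.01822846 0.1968187 ] [ 0.9501989  -0.03199814  0.19570659] [-0.96086017  0.11846326  0.85099     2.19480967 -0.11981148  0.87794518
  0.01868081]
s [313.44307297 220.14915424] [304 214  20  19 211] [313.71090047 222.54976303]
(array([0.5562568 , 0.00914624, 1.59311936]), np.float64(0.09194444444444444))
t [321.57660658 186.86394677] [309 181  28  14 338] [322.25147929 187.68047337]
(array([0.55419826, 0.00687935, 1.64261075]), np.float64(0.07526120063750665))
[(np.float64(1.576), np.float64(0.75)), (np.float64(1.596), np.float64(0.84))]
```

View pics/placed.png

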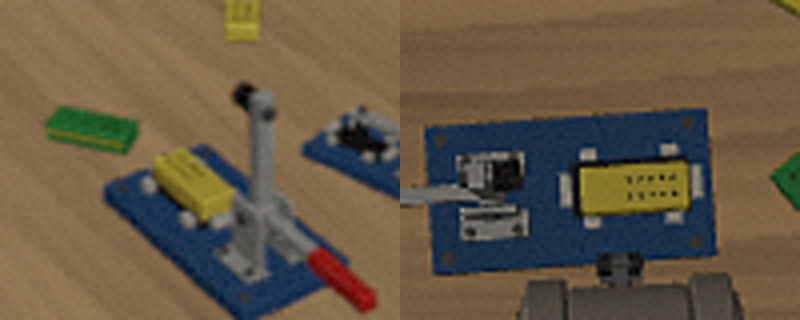

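The crop shows the cage seated in the black nest between all the stops, holes up (left crop px 195,185), with the clamp still open at about 1.58. Next I grip the handle and swing it shut along its arc.

```bash
cat >> h.py <<'E'
Jp=np.array([.5528,.0694,1.6237])
def H(q,rad=.11,back=.019):
    u=np.array([np.cos(Jp[2]),np.sin(Jp[2]),0]); P=np.array([*Jp[:2],.062])+.04*u
    h=P+rad*(np.sin(q)*u+np.array([0,0,np.cos(q)])); return (*h-[0,0,back],3)
E
python3 - <<'E'
from h import *
t=r.grab_frame("top"); m,s,c=mask(t,"red",(250,191)); print(s,c,unproj(t,c,.065),H(1.58,.106,0))
h=H(1.58); print(h)
plan([(.425,.215,.2,3),(h[0],h[1],.2,3),(h[0],h[1],.1,3),h])
E
```

```text
[237 188  25   7 136] [248.93382353 190.82352941] [0.54305841 0.21555119 0.065     ] (np.float64(0.5450799035636912), np.float64(0.2151912521573172), np.float64(0.06102442441350631), 3)
(np.float64(0.5448683965266534), np.float64(0.21918548668848137), np.float64(0.041987610240431086), 3)
(0.425, 0.215, 0.2, 3) -> [0.787, 0.02, -0.005] [0.0, -0.0, 0.001] rows>= 3.1
(np.float64(0.5448683965266534), np.float64(0.21918548668848137), 0.2, 3) -> [-0.008, 0.48, 0.0] [0.0, 0.0, 0.0] rows>= 1.9
(np.float64(0.5448683965266534), np.float64(0.21918548668848137), 0.1, 3) -> [0.0, 0.0, 0.4] [0.0, 0.0, 0.0] rows>= 1.6
(np.float64(0.5448683965266534), np.float64(0.21918548668848137), np.float64(0.041987610240431086), 3) -> [0.0, 0.0, 0.232] [0.0, 0.0, 0.0] rows>= 0.9
```

apply_moves(rows=[[0.787, 0.02, -0.005, 0, 0, 0], [0.787, 0.02, -0.005, 0, 0, 0], [0.787, 0.02, -0.005, 0, 0, 0], [0.787, 0.02, -0.005, 0, 0, 0]], claw=0.8)

```text
clock: 11.25
tcp_pos: [0.4257, 0.2198, 0.1996]
orientation: [2.153, 2.286, 0.001]
contact_force: [0.3, -0.3, 0.4]
grip_width: 0.0682
gripper_force: 0.0
```

apply_moves(rows=[[-0.008, 0.24, 0, 0, 0, 0], [-0.008, 0.475, 0, 0, 0, 0], [-0.008, 0.475, 0, 0, 0, 0]])

```text
clock: 11.62
tcp_pos: [0.5485, 0.2171, 0.1988]
orientation: [2.162, 2.273, -0.002]
contact_force: [-0.2, -0.7, -0.2]
grip_width: 0.0682
gripper_force: 0.0
```

apply_moves(rows=[[0, 0, 0.2, 0, 0, 0], [0, 0, 0.4, 0, 0, 0], [0, 0, 0.4, 0, 0, 0]])

```text
clock: 12.0
tcp_pos: [0.5409, 0.2171, 0.0965]
orientation: [-2.161, -2.277, 0.013]
contact_force: [0.6, -0.0, 0.3]
grip_width: 0.0684
gripper_force: 0.0
```

Run:
```python
from h import *
o=r.get_obs(); print(o["clock"],o["tcp_pos"],o["contact_force"],o["joints"])
h=list(H(1.58)); h[0]-=.001; plan([h])
```

```text
12.0 [0.54087517 0.21707407 0.09648627] [ 0.55396176 -0.00398779  0.33535685] [-0.94188699  0.56473428  0.6091147   1.91808183 -0.43794895  0.8025189
 -0.03980688]
[np.float64(0.5438683965266534), np.float64(0.21918548668848137), np.float64(0.041987610240431086), 3] -> [0.009, 0.014, 0.218] [-0.005, 0.003, -0.0] rows>= 0.9
```

apply_moves(rows=[[0, 0, 0.12, 0, 0, 0], [0, 0, 0.225, 0, 0, 0], [0, 0, 0.23, 0, 0, 0], [0, 0, 0.23, 0, 0, 0]])

```text
clock: 12.5
tcp_pos: [0.5449, 0.219, 0.0444]
orientation: [2.161, 2.279, 0.004]
contact_force: [0.1, -0.9, 0.3]
grip_width: 0.0682
gripper_force: 0.0
```

apply_moves(rows=[[0, 0, 0, 0, 0, 0], [0, 0, 0, 0, 0, 0], [0, 0, 0, 0, 0, 0], [0, 0, 0, 0, 0, 0], [0, 0, 0, 0, 0, 0]], claw=0, newtons=40)

```text
clock: 13.12
tcp_pos: [0.5447, 0.2192, 0.0432]
orientation: [2.16, 2.279, 0.003]
contact_force: [2.3, 0.5, 3.4]
grip_width: 0.015
gripper_force: 42.5
```

Run:
```python
from h import *
o=r.get_obs(); p=o["tcp_pos"]; print(o["clock"],p,o["contact_force"],o["grip_width"])
# keep grip radius as actually taken, pivot from fit
u=np.array([np.cos(Jp[2]),np.sin(Jp[2])]); P=Jp[:2]+.04*u
a=(p[:2]-P)@u; b=p[2]+.019-.062; rad=np.hypot(a,b); q0=np.arctan2(a,b); print("rad",rad,"q0",q0)
off=p-np.array(H(q0,rad)[:3]); print("off",off)
t=tool(3)
for lab,qs in(("A",np.linspace(q0,.8,11)[1:]),("B",np.linspace(.8,0,11)[1:])):
    base=np.array(H(q0 if lab=="A" else .8,rad)[:3])
    for q in qs: print(lab,round(q,2),np.round(t.inv().apply(np.array(H(q,rad)[:3])-base)/.25,3).tolist())
```

```text
13.125 [0.54471627 0.21917529 0.04323317] [2.28597146 0.4873248  3.39313611] 0.014973871723866298
rad 0.10999344663214466 q0 1.5686764675133777
off [-1.52242498e-04 -8.06170981e-06  1.38777878e-17]
A 1.49 [-0.001, 0.0, -0.034]
A 1.41 [-0.005, 0.0, -0.067]
A 1.34 [-0.012, 0.0, -0.101]
A 1.26 [-0.021, 0.0, -0.133]
A 1.18 [-0.032, 0.0, -0.165]
A 1.11 [-0.046, 0.0, -0.196]
A 1.03 [-0.063, 0.0, -0.225]
A 0.95 [-0.081, 0.0, -0.254]
A 0.88 [-0.102, 0.0, -0.28]
A 0.8 [-0.124, 0.0, -0.306]
B 0.72 [-0.026, 0.0, -0.024]
B 0.64 [-0.053, 0.0, -0.046]
B 0.56 [-0.082, 0.0, -0.066]
B 0.48 [-0.112, 0.0, -0.084]
B 0.4 [-0.144, 0.0, -0.099]
B 0.32 [-0.177, 0.0, -0.111]
B 0.24 [-0.211, 0.0, -0.121]
B 0.16 [-0.246, 0.0, -0.128]
B 0.08 [-0.28, 0.0, -0.132]
B 0.0 [-0.316, 0.0, -0.133]
```

apply_moves(rows=[[-0.001, 0, -0.034, 0, 0, 0], [-0.005, 0, -0.067, 0, 0, 0], [-0.012, 0, -0.1, 0, 0, 0], [-0.021, 0, -0.133, 0, 0, 0], [-0.032, 0, -0.165, 0, 0, 0]])

```text
clock: 13.75
tcp_pos: [0.5452, 0.2111, 0.0835]
orientation: [2.16, 2.278, 0.003]
contact_force: [9.4, 0.2, -11.2]
grip_width: 0.0151
gripper_force: 39.1
```

apply_moves(rows=[[-0.014, 0, -0.031, 0, 0, 0], [-0.031, 0, -0.06, 0, 0, 0], [-0.049, 0, -0.089, 0, 0, 0], [-0.07, 0, -0.115, 0, 0, 0], [-0.092, 0, -0.141, 0, 0, 0]])

```text
clock: 14.38
tcp_pos: [0.5466, 0.1886, 0.1187]
orientation: [2.16, 2.278, 0.004]
contact_force: [9.7, 1.6, -11.8]
grip_width: 0.015
gripper_force: 39.2
```

Run:
```python
from h import *
o=r.get_obs(); print(o["clock"],o["tcp_pos"],o["contact_force"],o["joints"],H(.8))
s=r.grab_frame("scene"); u=proj(s,H(.8)[:3])[0]
try: print(clampangle([s],Jp,[u]))
except Exception as e: print(e)
u=proj(s,[.556,.08,.08])[0].astype(int); cv2.imwrite("pics/mid.png",cv2.resize(s["pixels"][u[1]-50:u[1]+40,u[0]-55:u[0]+55,::-1],None,fx=4,fy=4,interpolation=cv2.INTER_CUBIC))
```

```text
14.375 [0.54659681 0.18858049 0.11868038] [  9.74636521   1.58625724 -11.77539368] [-0.91728474  0.52186884  0.63391182  1.9257871  -0.41339195  0.82234097
 -0.00731324] (np.float64(0.5465122021339703), np.float64(0.18814280739410932), np.float64(0.11963773802818818), 3)
[(np.float64(0.887), np.float64(4.35))]
```

View pics/mid.png

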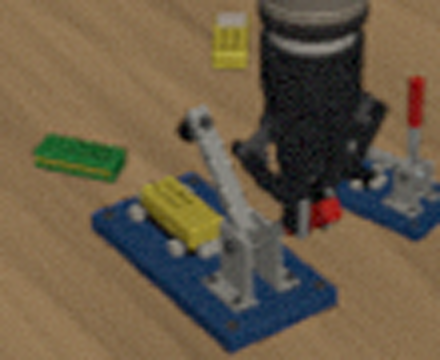

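The crop shows the handle (crop px 325,210) following the fingers and the arm about half-way down. The cage is still seated (180,215). I carry on closing.

apply_moves(rows=[[-0.026, 0, -0.024, 0, 0, 0], [-0.053, 0, -0.046, 0, 0, 0], [-0.082, 0, -0.066, 0, 0, 0], [-0.112, 0, -0.084, 0, 0, 0], [-0.144, 0, -0.099, 0, 0, 0]])

```text
clock: 15.05
tcp_pos: [0.5489, 0.154, 0.1436]
orientation: [2.159, 2.279, 0.007]
contact_force: [12.2, 4.7, -10.9]
grip_width: 0.0153
gripper_force: 39.2
```

apply_moves(rows=[[-0.033, 0, -0.012, 0, 0, 0], [-0.067, 0, -0.022, 0, 0, 0], [-0.102, 0, -0.029, 0, 0, 0], [-0.136, 0, -0.033, 0, 0, 0], [-0.172, 0, -0.034, 0, 0, 0]])

```text
clock: 15.68
tcp_pos: [0.5516, 0.113, 0.153]
orientation: [2.159, 2.282, 0.011]
contact_force: [8.5, 8.3, -2.2]
grip_width: 0.0149
gripper_force: 38.9
```

Run:
```python
from h import *
o=r.get_obs(); print(o["clock"],o["tcp_pos"],o["contact_force"],o["grip_width"],H(0))
s=r.grab_frame("scene")
u=proj(s,[.556,.05,.08])[0].astype(int); cv2.imwrite("pics/shut.png",cv2.resize(s["pixels"][u[1]-55:u[1]+40,u[0]-55:u[0]+55,::-1],None,fx=5,fy=5,interpolation=cv2.INTER_CUBIC))
```

```text
15.675 [0.55164079 0.11299722 0.15302194] [ 8.49875541  8.32006618 -2.24649599] 0.01493532926344172 (np.float64(0.5506848400451924), np.float64(0.10934403708146659), np.float64(0.153), 3)
```

apply_moves(rows=[[-0.012, 0, 0, 0, 0, 0], [-0.02, 0, 0, 0, 0, 0], [-0.02, 0, 0, 0, 0, 0]])

```text
clock: 16.1
tcp_pos: [0.552, 0.1077, 0.1531]
orientation: [2.159, 2.281, 0.011]
contact_force: [8.5, 8.1, -0.4]
grip_width: 0.0152
gripper_force: 39.2
```

apply_moves(rows=[[-0.01, 0, 0, 0, 0, 0], [-0.02, 0, 0, 0, 0, 0], [-0.02, 0, 0, 0, 0, 0]])

```text
clock: 16.48
tcp_pos: [0.5523, 0.1027, 0.1529]
orientation: [2.159, 2.281, 0.01]
contact_force: [9.9, 8.2, -3.0]
grip_width: 0.0151
gripper_force: 39.2
```

Run:
```python
from h import *
s=r.grab_frame("scene"); t=r.grab_frame("top")
u=proj(s,[.556,.05,.08])[0].astype(int); a=cv2.resize(s["pixels"][u[1]-40:u[1]+40,u[0]-45:u[0]+45,::-1],(450,400),interpolation=cv2.INTER_CUBIC)
cv2.imwrite("pics/shut2.png",a)
# expected silhouette point: arm end top & foot at q
for q in(0,.05,.1,.15):
    uu=np.array([np.cos(Jp[2]),np.sin(Jp[2]),0]); P=np.array([*Jp[:2],.062])+.04*uu
    e=P+.114*(-np.cos(q)*uu+np.array([0,0,np.sin(q)])); p=proj(s,e)[0]; g=P+.142*(np.sin(q)*uu+np.array([0,0,np.cos(q)]))
    print(q,"arm end in crop",(p-u+[45,40])*5,"grip top",(proj(s,g)[0]-u+[45,40])*5)
```

```text
0 arm end in crop [185.40087536 187.587362  ] grip top [280.92272198  83.85069191]
0.05 arm end in crop [185.28969661 180.78468473] grip top [287.60090156  89.13860215]
0.1 arm end in crop [185.40894498 174.16577423] grip top [294.30740782  94.93879458]
0.15 arm end in crop [185.75983362 167.74612626] grip top [301.02270669 101.23901465]
```

View pics/shut2.png

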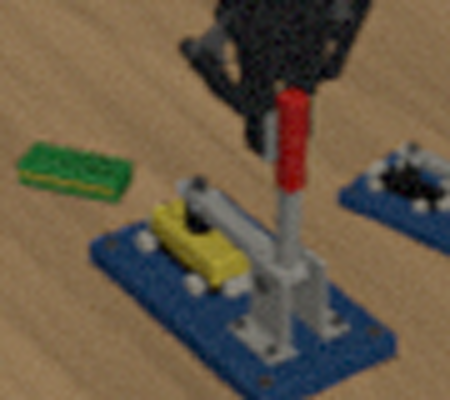

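The crop shows the arm nearly down on the cage, at about 0.05–0.1 rad. The fingers (px 270,135) have slid off towards the nest side of the red grip (290,140), so the grip slipped. I'll let go and push the handle shut from its far side with closed fingers.

apply_moves(rows=[[0, 0, 0, 0, 0, 0], [0, 0, 0, 0, 0, 0], [0, 0, 0, 0, 0, 0]], claw=0.8)

```text
clock: 16.95
tcp_pos: [0.5492, 0.0986, 0.1519]
orientation: [-2.162, -2.278, 0.002]
contact_force: [0.7, 0.6, -0.0]
grip_width: 0.0676
gripper_force: 0.0
```

apply_moves(rows=[[0, 0, -0.15, 0, 0, 0], [0, 0, -0.36, 0, 0, 0], [0, 0, -0.4, 0, 0, 0], [0, 0, -0.4, 0, 0, 0]])

```text
clock: 17.45
tcp_pos: [0.5498, 0.0991, 0.2524]
orientation: [-2.161, -2.279, -0.001]
contact_force: [-0.5, 0.1, -0.6]
grip_width: 0.0682
gripper_force: 0.0
```

apply_moves(rows=[[0.2, 0, 0, 0, 0, 0], [0.3, 0, 0, 0, 0, 0], [0.3, 0, 0, 0, 0, 0], [0.3, 0, 0, 0, 0, 0], [0.3, 0, 0, 0, 0, 0]], claw=0)

```text
clock: 18.08
tcp_pos: [0.5458, 0.1722, 0.2519]
orientation: [2.164, 2.277, -0.001]
contact_force: [-1.3, 0.1, 0.7]
grip_width: -0.0003
gripper_force: 0.0
```

Run:
```python
from h import *
o=r.get_obs(); print(o["clock"],o["tcp_pos"],o["contact_force"],o["grip_width"],o["joints"])
plan([(.551,.185,.155,3),(.551,.145,.155,3)])
s=r.grab_frame("scene"); print(clampangle([s],Jp,[proj(s,[.551,.113,.172])[0]]))
```

```text
18.075 [0.54584289 0.17220419 0.25191203] [-1.2755113   0.09152922  0.69669047] -0.00028364072074158267 [-0.98757831  0.34697653  0.73377739  1.81892914 -0.26121121  1.07565288
 -0.10702329]
(0.551, 0.185, 0.155, 3) -> [0.05, 0.023, 0.388] [-0.0, 0.0, -0.001] rows>= 1.6
(0.551, 0.145, 0.155, 3) -> [-0.16, -0.008, 0.0] [0.0, 0.0, 0.0] rows>= 0.6
[(np.float64(0.081), np.float64(0.09))]
```

apply_moves(rows=[[0.05, 0.02, 0.15, 0, 0, 0], [0.05, 0.02, 0.35, 0, 0, 0], [0.05, 0.02, 0.385, 0, 0, 0], [0.05, 0.02, 0.385, 0, 0, 0]])

```text
clock: 18.62
tcp_pos: [0.5506, 0.1859, 0.1567]
orientation: [2.163, 2.278, -0.0]
contact_force: [1.1, -0.7, 1.0]
grip_width: 0.0
gripper_force: 0.0
```

apply_moves(rows=[[-0.06, 0, 0, 0, 0, 0], [-0.12, 0, 0, 0, 0, 0], [-0.16, 0, 0, 0, 0, 0], [-0.16, 0, 0, 0, 0, 0]])

```text
clock: 19.12
tcp_pos: [0.5526, 0.1453, 0.1565]
orientation: [2.164, 2.277, 0.001]
contact_force: [-0.2, 0.6, -0.1]
grip_width: -0.0001
gripper_force: 0.0
```

apply_moves(rows=[[-0.01, 0, 0, 0, 0, 0], [-0.02, 0, 0, 0, 0, 0], [-0.03, 0, 0, 0, 0, 0], [-0.04, 0, 0, 0, 0, 0], [-0.04, 0, 0, 0, 0, 0]])

```text
clock: 19.75
tcp_pos: [0.553, 0.138, 0.1562]
orientation: [-2.16, -2.28, -0.002]
contact_force: [-0.2, 5.6, 2.2]
grip_width: -0.0003
gripper_force: 0.0
```

Contact is made at 5.6 N. I keep pushing towards the stop.

apply_moves(rows=[[-0.01, 0, 0, 0, 0, 0], [-0.02, 0, 0, 0, 0, 0], [-0.03, 0, 0, 0, 0, 0], [-0.03, 0, 0, 0, 0, 0]])

```text
clock: 20.25
tcp_pos: [0.5533, 0.1336, 0.1564]
orientation: [-2.156, -2.281, -0.006]
contact_force: [-1.4, 12.4, 2.7]
grip_width: 0.0002
gripper_force: 0.0
```

apply_moves(rows=[[-0.008, 0, 0, 0, 0, 0], [-0.012, 0, 0, 0, 0, 0], [-0.012, 0, 0, 0, 0, 0]])

```text
clock: 20.62
tcp_pos: [0.5533, 0.1336, 0.1564]
orientation: [-2.151, -2.282, -0.009]
contact_force: [-2.0, 18.8, 2.7]
grip_width: -0.0001
gripper_force: 0.0
```

The TCP stalls at y = 0.1336 while the force rises to 19 N, so the clamp is on its hard stop. I back off and check.

apply_moves(rows=[[0.05, 0, 0, 0, 0, 0], [0.2, 0, 0, 0, 0, 0], [0.3, 0, 0, 0, 0, 0], [0.3, 0, 0, 0, 0, 0]])

```text
clock: 21.12
tcp_pos: [0.5491, 0.2027, 0.1556]
orientation: [2.158, 2.283, -0.001]
contact_force: [-0.6, -0.7, -0.1]
grip_width: -0.0001
gripper_force: 0.0
```

apply_moves(rows=[[0.2, 0, -0.2, 0, 0, 0], [0.4, 0, -0.4, 0, 0, 0], [0.4, 0, -0.4, 0, 0, 0], [0.4, 0, -0.4, 0, 0, 0]])

```text
clock: 21.62
tcp_pos: [0.5445, 0.3001, 0.2562]
orientation: [2.161, 2.279, 0.0]
contact_force: [0.6, -0.6, -1.2]
grip_width: 0.0001
gripper_force: 0.0
```

Run:
```python
from h import *
o=r.get_obs(); print(o["clock"],o["tcp_pos"],o["contact_force"])
s=r.grab_frame("scene"); t=r.grab_frame("top")
print(clampangle([s],Jp,[proj(s,H(0)[:3])[0]]),[(round(d["conf"],2),np.round(d["point"],1)) for d in r.landmark_of(s,"handle")])
im=[]
for f in(s,t):
    u=proj(f,[.556,.03,.06])[0].astype(int); a=f["pixels"][u[1]-45:u[1]+35,u[0]-50:u[0]+50,::-1]; im.append(cv2.resize(a,(400,320),interpolation=cv2.INTER_CUBIC))
cv2.imwrite("pics/final.png",np.hstack(im))
```

```text
21.625 [0.54452068 0.30014585 0.2561639 ] [ 0.58214408 -0.56004909 -1.20668352]
[(np.float64(0.012), np.float64(0.11))] [(0.95, array([330.6, 199.7])), (0.38, array([371.2, 196. ]))]
```

View pics/final.png

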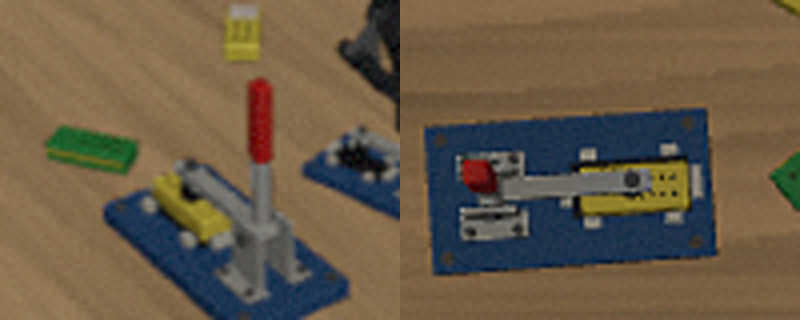

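The crops show the handle upright (left crop px 260,120), the arm level with its foot on the cage, and the cage between the stops. The clamp measures about 0.01 rad and the robot is clear, so I hand in.

```bash
python3 -c "
from bench import r
print(r.hand_in())"
```

```text
the job is handed in; nothing more can be done
None
```

The bare yellow cage is in the jig's nest, holes up, and the clamp is shut on it at about 0.01 rad by camera. The robot is clear and the job was handed in at about 22 s. The hand-in returned no verdict, and the foot's force on the cage was not measured directly.

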